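# Cup on the drying peg, then key in the drying cycle

## Task

Take the washed aluminium cup out of the drain rack, turn it mouth down and lower it (do not drop it) over the brass peg of the air dryer until its rim rests flat on the deck, then let go. Only then start the drying cycle: press the blue, the yellow and the green key in that order, one at a time, each fully down and let up again before the next. Never press the red stop key or two keys at once, and leave the cleaner bottle, jar and wrench where they stand.

Things in the scene. Friction and masses are not known exactly. Their poses are not given: they have to be found in the camera images.
- cup: bare aluminium cup (straight round tube closed at one end, two dark grooves near that end): outside diameter 50 mm, length 85 mm, wall 4 mm, inside depth 79 mm, 0.11 to 0.22 kg. Origin: centre of the outer face of the closed end; its z axis runs along the cup from the closed end to the mouth. It starts lying in the drain rack, mouth tipped 30 degrees below level
- cup_mouth (a point): centre of the cup's mouth, 85 mm from the closed end
- rack: fixed drain rack under the cup: red base plate 140 x 70 x 6 mm, two steel rods 8 mm thick, 32 mm apart, sloping 30 degrees down to the rack's -x side (roughly towards the robot), where a low stop 44 mm wide meets the lower rim; both sides of the cup are free. Origin: centre of the underside; the middle of the cup's axis is 75 mm above it
- dryer: fixed air dryer: blue cabinet 150 x 150 x 50 mm with a slotted steel deck on top and one upright brass drying peg in its middle, 18 mm thick, 60 mm tall above the deck, with a conical tip. Origin: centre of the underside, on the table; z up
- dryer_deck (a point): centre of the deck at the foot of the peg, 50 mm above the table; the cup's rim rests on the deck when the cup is fully down
- peg_tip (a point): tip of the drying peg, 110 mm above the table
- panel: fixed control box, grey, 150 x 150 x 35 mm, white face on top, carrying four round spring keys in a square, 62 mm apart; which colour is at which corner changes. Origin: centre of the underside
- key_blue_top (a point): centre of the top of the blue key (cap 30 mm across in a black collar 46 mm across; cap top 58 mm above the table when up, 11 mm above its collar); it moves down with the cap
- key_blue (a joint): travel of the blue key: 0 up, 0.007 m fully down, pressed straight down against a spring of 1.2 N at the start and 4 N at the bottom; it springs back
- key_yellow_top (a point): centre of the top of the yellow key (cap 30 mm across in a black collar 46 mm across; cap top 58 mm above the table when up, 11 mm above its collar); it moves down with the cap
- key_yellow (a joint): travel of the yellow key: 0 up, 0.007 m fully down, pressed straight down against a spring of 1.2 N at the start and 4 N at the bottom; it springs back
- key_green_top (a point): centre of the top of the green key (cap 30 mm across in a black collar 46 mm across; cap top 58 mm above the table when up, 11 mm above its collar); it moves down with the cap
- key_green (a joint): travel of the green key: 0 up, 0.007 m fully down, pressed straight down against a spring of 1.2 N at the start and 4 N at the bottom; it springs back
- key_red_top (a point): centre of the top of the red key (cap 30 mm across in a black collar 46 mm across; cap top 58 mm above the table when up, 11 mm above its collar); it moves down with the cap; this is the stop key
- key_red (a joint): travel of the red key: 0 up, 0.007 m fully down, pressed straight down against a spring of 1.2 N at the start and 4 N at the bottom; it springs back
- spray: bystander: white cleaner bottle with blue label and red cap, 64 mm across, 190 mm tall, standing; origin at the centre of its foot
- jar: bystander: amber jar with black lid, 60 mm across, 70 mm tall, standing; origin at the centre of its foot
- wrench: bystander: steel wrench, 180 mm long, 8 mm thick, lying flat; origin at its middle, x along it
Things that resemble listed ones, but are neither listed nor needed, are in the scene too. What is shaped like the cup but purple or turquoise is not meant. Of the things that look like the dryer, take the one that is farthest from the robot's base at the start.

How it is judged (in metres and radians):
On the way, in this order (a step that is already met when the one before it is completed fails the run):
1. the cup, still held in the fingers, is lowered mouth down over the peg, its mouth within 25 mm of the deck (horizontal distance between cup_mouth and dryer_deck below 0.02 m and z of cup_mouth in the frame of dryer below 0.075 m and angle between cup's own z axis and vertical above 2.5 rad and contact force between the fingers and cup above 0.5 N), for 0.05 s.
2. the cup stands mouth down on the deck over the peg, let go and at rest (horizontal distance between cup_mouth and dryer_deck below 0.016 m and z of cup_mouth in the frame of dryer below 0.054 m and angle between cup's own z axis and vertical above 3.04 rad and contact force between the fingers and cup below 0.05 N and linear speed of cup below 0.02 m/s), for 0.2 s.
3. the blue key is pressed fully down, the other keys being up (value of joint key_blue above 0.005 m and value of joint each of key_yellow, key_green, key_red below 0.003 m), for 0.05 s.
4. the blue key is let up again (value of joint each of key_blue, key_yellow, key_green, key_red below 0.002 m), for 0.05 s.
5. the yellow key is pressed fully down, the other keys being up (value of joint key_yellow above 0.005 m and value of joint each of key_blue, key_green, key_red below 0.003 m), for 0.05 s.
6. the yellow key is let up again (all of step 4), for 0.05 s.
7. the green key is pressed fully down, the other keys being up (value of joint key_green above 0.005 m and value of joint each of key_blue, key_yellow, key_red below 0.003 m), for 0.05 s.
8. the green key is let up again (all of step 6), for 0.05 s.
At the end, for the whole second after the job is handed in: the cup stands mouth down over the peg, mouth centre within 16 mm of the peg's axis, rim within 4 mm of the deck, upright within 0.1 rad, let go and at rest; all four keys are up (travel under 2 mm); the cleaner bottle, jar and wrench are within 30 mm of where they started (all of step 2 and all of step 8 and distance of each of spray, jar, wrench from where it was at the start of the episode below 0.03 m); the robot touches nothing.
It fails at once if the red stop key is pressed (3 mm or more) (value of joint key_red above 0.003 m).
It fails at once if two keys are pressed at once (3 mm or more each) (value of joint each of key_yellow, key_blue above 0.003 m or value of joint each of key_green, key_blue above 0.003 m or value of joint each of key_green, key_yellow above 0.003 m or value of joint each of key_red, key_blue above 0.003 m or value of joint each of key_red, key_yellow above 0.003 m or value of joint each of key_red, key_green above 0.003 m).
It fails at once if a key is pressed (3 mm or more) while the cup does not stand on the deck over the peg (value of joint any of key_blue, key_yellow, key_green, key_red above 0.003 m and not (horizontal distance between cup_mouth and dryer_deck below 0.016 m and z of cup_mouth in the frame of dryer below 0.054 m and angle between cup's own z axis and vertical above 3.04 rad)).
It fails at once if the cleaner bottle, the jar or the wrench is moved by more than 30 mm (distance of any of spray, jar, wrench from where it was at the start of the episode above 0.03 m).
It also fails if it takes over 58 s, if anything falls off the work surface, if the arm or the gripper's body presses on something with over 40 N, if the wrist force passes 120 N, or if a joint passes its speed limit or range.

## Robot

A 6-joint arm with a two-finger parallel gripper is mounted at the origin on the work surface. World frame = base frame: x ahead of the robot, y to its left, z up, the work surface at z = 0. Lengths are in m, angles in degrees, forces in N, time in s.
With the tool pointing down it reaches from about 0.275 to 0.875 m from the base axis. Payload 12.5 kg.
Tool frame: the origin (TCP) lies on the centre line of the jaws, within the pads' length; the fingertips stand 14 mm ahead of it and the grasp point (between the pads) lies 5 mm behind it; z points along the fingers, y is the direction in which the jaws open and shut (so a half turn about z gives the same grasp; the last joint's range is limited). The gripper opens to 85 mm and grips with 20 to 120 N. Pads are 22 mm wide; open, the fingers measure 114 mm over their backs; the gripper's body (76 mm by 85 mm) begins 54 mm behind the grasp point. The pads swing forward as they close: fully open they stand 13 mm farther back than shut.
Start: joints at [68.434, 20.094, 94.641, -0, 65.266, -4.847], TCP at [0.158, 0.527, 0.245] pointing down, gripper open.
Joint ranges: [-157.81, 157.81], [-45, 120.19], [0.68, 151.7], [-89.99, 269.99], [4.06, 180], [-164.3, 164.3]. Speed limits (degrees/s): [127.2, 127.2, 159.86, 180, 180, 180].

## Interface

Orientations are given as [roll, pitch, yaw] about the fixed x, y, z axes, in that order (R = Rz(yaw) Ry(pitch) Rx(roll)).
In Python, from bench import state, capture, ticket gives the robot as it stands. The module is installed in compiled form; this text tells all that it offers.
- The arm moves only by the tool arm_command, never from a script. Its argument "deltas" is a list of rows, each an object with "dp": the shift along the tool's x, y, z in m, a list of three; "twist": the turn, a rotation vector about the tool's x, y, z in rad, a list of three; "grip": the opening in per cent of the stroke, from 0 (shut) to 100 (fully open). A call has 1 to 5 rows; each row is the pose to reach, as a shift and turn from the pose measured when the call began, along the tool's axes at that moment; what a row does not reach only later rows make up. A row lasts 1/8 s, in which the tool goes at most 62.5 mm and 10.7 degrees, less where a joint would pass 70% of its speed; a pose out of reach is approached as far as the arm can. A call with a gripper value outside its range is refused whole. The fingers move at their own pace and stop on an object; "grip_force" is the grip in N (left out, the last holds). Time passes only in rows, so rows that repeat a pose let the fingers close. It gives the time, the measured TCP pose, the force and the opening at its end, in the units of the state.
- state(): the state, without advancing time (a new reading comes with each control period).
- capture(name): name is "scene" or "top" or "wrist"; returns a dict with "color" (480x640x3 uint8, red, green, blue), "fx", "fy", "cx", "cy" (pixels), "R" (3x3) and "t" (3): a world point X has camera coordinates R X + t. Camera axes: x right, y down, z forward; pixel columns grow to the right and rows downward; lengths in m; the calibration is good to about 2 mm. A picture is of the moment at which its call begins. There is no depth.
- ticket.finish_job(): hands the job in, once; it reports no verdict.
The state is a dict: "t": time; "joint_pos": joint angles; "dq": joint speeds; "joint_efforts": joint torques, N m; "eef_pos": TCP position; "tcp_rot": TCP orientation; "ft_force": force on the tool from outside, world axes, zero at the start; "moment": the same for the moment, N m; "opening": finger opening in m.
Only numpy, scipy, OpenCV 4.12 (cv2) and the standard library are available. Lean on these libraries where they do the work, as an engineer would, in place of code of your own. Each camera call takes 0.05 s, during which the arm holds its last target. There are 200 camera calls.

## Working session

There is one attempt and no reset: what is moved stays moved. The work goes in short steps, Python scripts to look and compute and a tool call to move; the robot and the scene stay as the last step left them, time stands still between calls to the robot, and variables do not carry over. Pictures are saved under pics/ and viewed, about 8 in all and at most 12, crops included, and the job is handed in when it is done.

Besides the shell and the picture viewer there is one more tool, called after "Request:" as name([rows], argument=value, ...), one row to a line, values as JSON. arm_command: Moves the arm, as the interface text tells. Its arguments: {"type":"object","properties":{"deltas":{"type":"array","items":{"type":"object","properties":{"dp":{"type":"array","items":{"type":"number"}},"twist":{"type":"array","items":{"type":"number"}},"grip":{"type":"number"}}}},"grip_force":{"type":"number"}},"required":["deltas"]}

```bash
mkdir -p pics; cat > h.py <<'E'
import numpy as np, cv2
from bench import state, capture
from scipy.spatial.transform import Rotation as Ro
def snap(n,f):
    c=capture(n); cv2.imwrite('pics/'+f+'.png',c['color'][:,:,::-1]); np.savez('pics/'+f+'.npz',**c); return c
def ray(c,u,v):
    R=np.array(c['R']);t=np.array(c['t']); d=R.T@np.array([(u-c['cx'])/c['fx'],(v-c['cy'])/c['fy'],1]); return -R.T@t,d/np.linalg.norm(d)
def atz(c,u,v,z):
    o,d=ray(c,u,v); return o+d*(z-o[2])/d[2]
def proj(c,X):
    x=np.array(c['R'])@np.array(X)+np.array(c['t']); return [float(c['fx']*x[0]/x[2]+c['cx']),float(c['fy']*x[1]/x[2]+c['cy'])]
def delta(p,Rg):
    "shift and rotvec in tool axes to target pos p, rotation matrix Rg"
    s=state(); R=Ro.from_euler('xyz',s['tcp_rot'],degrees=True); 
    return R.inv().apply(np.array(p)-s['eef_pos']).round(4),(R.inv()*Ro.from_matrix(Rg)).as_rotvec().round(4)
E
python3 - <<'E'
from h import *
a=snap('top','top0');b=snap('scene','scene0');print(state())
for c in(a,b): print(np.round(c['R'],3).tolist(),np.round(c['t'],3),c['fx'],c['cx'],c['cy'])
E
```

```text
{'t': 0.1, 'joint_pos': array([ 6.84331090e+01,  2.01211660e+01,  9.46707232e+01,  9.28511091e-05,
        6.52663101e+01, -4.84526871e+00]), 'dq': array([ 0.04469453, -0.02378162, -0.18658071,  0.0434333 , -0.06324212,
        0.05225948]), 'joint_efforts': array([ 1.56696395e-03, -5.06834686e+01, -2.91876268e+01, -1.54146221e-05,
        2.61801913e-03, -5.83784959e-05]), 'eef_pos': array([0.15810623, 0.52650752, 0.24483004]), 'tcp_rot': array([-1.79942016e+02, -4.99979880e-03,  1.63278336e+02]), 'ft_force': array([-0.64500639,  0.25876318,  0.22997191]), 'moment': array([ 0.02162637,  0.0051182 , -0.01148128]), 'opening': 0.08549669849490113}
[[-0.025, -1.0, -0.01], [-0.987, 0.026, -0.16], [0.16, 0.006, -0.987]] [0.089 0.497 0.889] 442.1568549019878 322.95092035410835 237.7663704426772
[[0.108, 0.994, -0.003], [0.828, -0.092, -0.553], [-0.55, 0.057, -0.833]] [-0.102 -0.352  1.541] 522.7288379653169 307.59936732629797 239.1208291842271
```

View pics/top0.png

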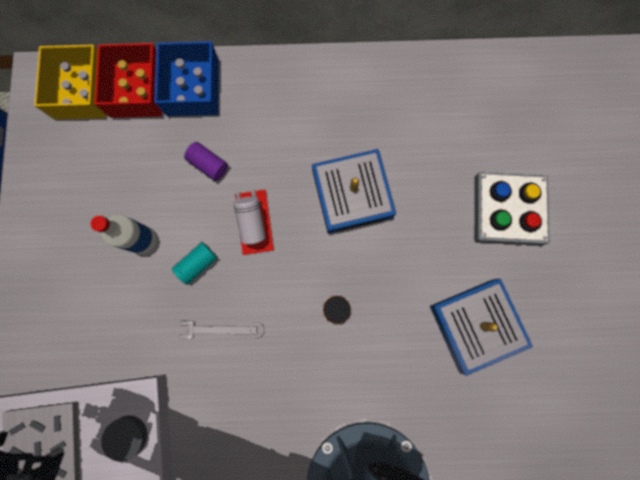

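View pics/scene0.png

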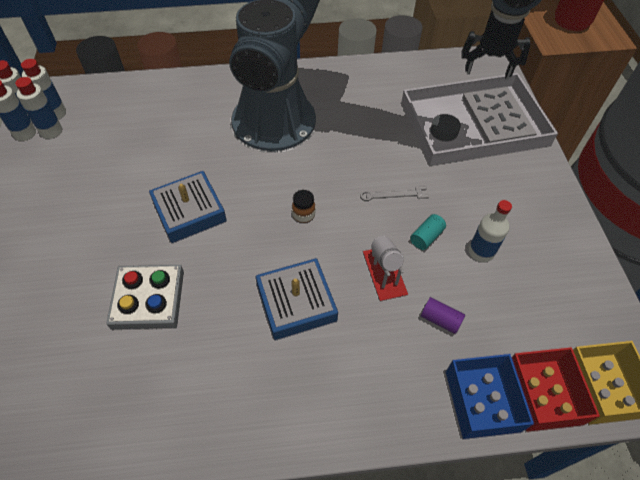

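Top view: candidate dryers are at (354,190) and (482,327). The base is near (368,470), so the one at (354,190) is farther and is the one meant. Of the cup-shaped objects, only the bare aluminium one at (250,217) on the red rack fits; purple (206,161) and turquoise (195,263) are decoys. The keys are blue (503,191), yellow (532,191), green (502,219) and red (531,221). I'll confirm this in an enlarged crop.

```bash
python3 - <<'E'
from h import *
im=cv2.imread('pics/top0.png')[140:260,225:405]; s=cv2.imread('pics/scene0.png')[225:345,250:430]
cv2.imwrite('pics/crop1.png',np.hstack([cv2.resize(x,None,fx=2.2*2/1,fy=4.4,interpolation=cv2.INTER_CUBIC) for x in (im,)]))
a=cv2.resize(im,(800,533),interpolation=cv2.INTER_CUBIC); cv2.imwrite('pics/crop1.png',a)
E
```

```text
(no output)
```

View pics/crop1.png

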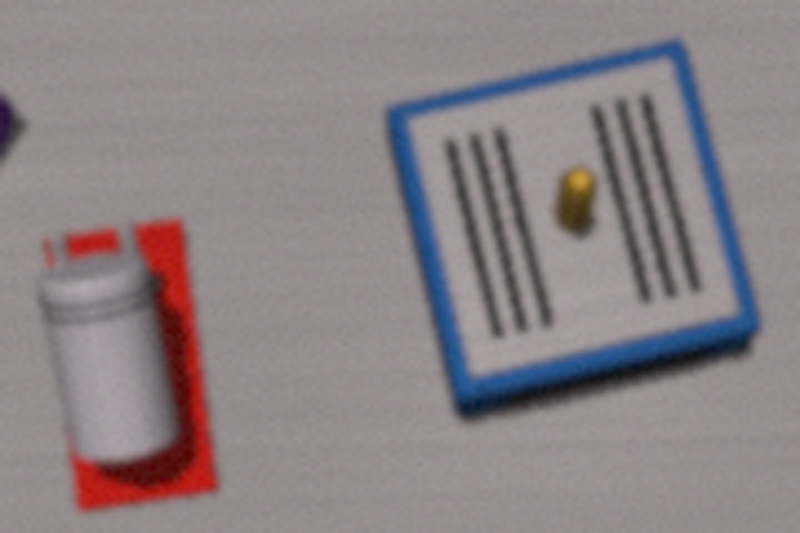

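```bash
python3 - <<'E'
from h import *
c=dict(np.load('pics/top0.npz'));b=dict(np.load('pics/scene0.npz'))
f=lambda x,y,z:atz(c,225+x/4.444,140+y/4.444,z)
D=np.array([f(*p,.05) for p in [(390,105),(682,42),(757,327),(462,395)]]);print('dryer',D.mean(0).round(4),[np.linalg.norm(D[i]-D[i-1]).round(3) for i in range(4)],'tip',f(578,175,.108).round(4))
K=np.array([f(*p,.006) for p in [(45,241),(182,220),(215,490),(80,508)]]);print('rack',K.round(3).tolist(),K.mean(0).round(4))
ax=(K[0]+K[1]-K[2]-K[3]);ax/=np.linalg.norm(ax);print('rack x yaw',np.degrees(np.arctan2(ax[1],ax[0])))
# rack in scene by red colour: fit check + keys
def blobs(im,ok,box):
    h=cv2.cvtColor(im,cv2.COLOR_RGB2HSV);m=cv2.inRange(h,*ok);mm=np.zeros_like(m);x0,y0,x1,y1=box;mm[y0:y1,x0:x1]=m[y0:y1,x0:x1]
    n,l,s,ce=cv2.connectedComponentsWithStats(mm);i=1+s[1:,4].argmax();return ce[i],s[i,4]
for nm,ok in dict(blue=((100,120,40),(125,255,255)),yellow=((18,120,80),(32,255,255)),green=((45,100,40),(85,255,255)),red=((0,150,80),(10,255,255))).items():
    r=[]
    for cc,box in((c,(470,165,555,250)),(b,(105,260,190,335))):
        p,a=blobs(cc['color'],ok,box); r+= [p.round(1),int(a),atz(cc,*p,.054).round(4)]
    print(nm,r)
m=proj(b,K.mean(0));print('rack ctr in scene',m,'dryer',proj(b,D.mean(0)))
for s in(-1,1):
    d=np.array([ax[0]*.866,ax[1]*.866,.5]);P=K.mean(0)*[1,1,0]+[0,0,.075]+s*.0425*d;print('cup end',P.round(4),'top',proj(c,P),'scene',proj(b,P))
E
```

```text
dryer [0.6012 0.0077 0.05  ] [np.float64(0.146), np.float64(0.144), np.float64(0.144), np.float64(0.143)] tip [0.6037 0.0086 0.108 ]
rack [[0.607, 0.268, 0.006], [0.616, 0.2, 0.006], [0.48, 0.184, 0.006], [0.473, 0.25, 0.006]] [0.544  0.2257 0.006 ]
rack x yaw 7.063830458267967
blue [array([501.9, 189.7]), 195, array([ 0.5888, -0.3022,  0.054 ]), array([154.5, 301.2]), 157, array([ 0.5925, -0.3011,  0.054 ])]
yellow [array([532.2, 190.9]), 186, array([ 0.5844, -0.3652,  0.054 ]), array([126.1, 301.5]), 154, array([ 0.5864, -0.3633,  0.054 ])]
green [array([502.3, 218.4]), 201, array([ 0.5274, -0.2976,  0.054 ]), array([158. , 276.8]), 142, array([ 0.5311, -0.2964,  0.054 ])]
red [array([533. , 219.9]), 168, array([ 0.5226, -0.3606,  0.054 ]), array([130.4, 276.9]), 122, array([ 0.5245, -0.3587,  0.054 ])]
rack ctr in scene [383.3250342122957, 270.44243542085616] dryer [294.32097621010956, 291.81512378854393]
cup end [0.5075 0.2212 0.0537] top [252.75426009463894, 234.44190035116463] scene [380.89612846605115, 247.03738582832648]
cup end [0.5806 0.2302 0.0962] top [244.74304890643668, 195.1603807359944] scene [393.2527838496222, 263.92274650567094]
```

```bash
python3 - <<'E'
from h import *
c=dict(np.load('pics/top0.npz'));print('spray',atz(c,130,235,.05),'jar',atz(c,337,310,.07))
Rg=Ro.from_euler('xyz',[180,0,187],degrees=True).as_matrix()
print(delta([.50,.222,.25],Rg))
E
```

```text
spray [0.51380736 0.47873205 0.05      ] jar [0.34846492 0.05137147 0.07      ]
(array([-0.415 , -0.1933, -0.005 ]), array([-1.00e-03, -3.00e-04, -4.14e-01]))
```

Request:
arm_command([
  {"dp": [-0.055,-0.025,-0.005],"twist": [0,0,-0.06],"grip": 100},
  {"dp": [-0.11,-0.05,-0.005],"twist": [0,0,-0.12],"grip": 100},
  {"dp": [-0.165,-0.075,-0.005],"twist": [0,0,-0.18],"grip": 100},
  {"dp": [-0.22,-0.1,-0.005],"twist": [0,0,-0.24],"grip": 100},
  {"dp": [-0.275,-0.127,-0.005],"twist": [0,0,-0.3],"grip": 100},
])

```text
t: 0.72
eef_pos: [0.3861, 0.3243, 0.2498]
tcp_rot: [-179.9, -0.0, -179.4]
ft_force: [0.7, 1.1, -0.7]
opening: 0.0854
```

```bash
python3 - <<'E'
from h import *
Rg=Ro.from_euler('xyz',[180,0,187],degrees=True).as_matrix()
print(delta([.50,.222,.25],Rg))
E
```

```text
(array([-0.1128, -0.1034, -0.0002]), array([-0.001 , -0.0006, -0.1118]))
```

Request:
arm_command([
  {"dp": [-0.045,-0.04,0],"twist": [0,0,-0.05],"grip": 100},
  {"dp": [-0.09,-0.08,0],"twist": [0,0,-0.112],"grip": 100},
  {"dp": [-0.113,-0.103,0],"twist": [0,0,-0.112],"grip": 100},
  {"dp": [-0.113,-0.103,0],"twist": [0,0,-0.112],"grip": 100},
])

```text
t: 1.23
eef_pos: [0.5012, 0.2209, 0.2494]
tcp_rot: [-179.9, -0.1, -173.2]
ft_force: [-0.3, -0.1, -0.5]
opening: 0.0857
```

```bash
python3 - <<'E'
from h import *
c=snap('wrist','w1');print(state()['eef_pos'],state()['tcp_rot'],state()['joint_pos'].round(1))
for n,P in dict(mouth=[.5075,.2212,.0537],closed=[.5806,.2302,.0962],dk=[.602,.008,.05]).items(): print(n,proj(c,P))
E
```

```text
[0.5002695  0.22186574 0.24941326] [-1.79942491e+02 -8.87578217e-02 -1.73088868e+02] [ 19.1  19.6  94.7  -0.   65.8 -77.8]
mouth [323.56182400046765, 225.85546463606426]
closed [323.852480924373, 314.1046571490109]
dk [110.91399702695199, 288.9674573298852]
```

View pics/w1.png

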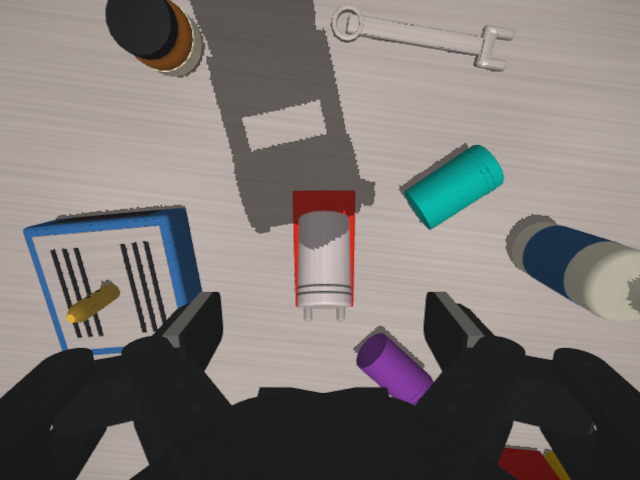

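```bash
python3 - <<'E'
from h import *
cs={k:dict(np.load(f'pics/{k}.npz')) for k in('w1','top0','scene0')}
M=np.array([.5075,.2212,.0537]);C=np.array([.5806,.2302,.0962]);a=(C-M)/.085;h=np.array([0.1226*-1,.9925,0])
n=np.cross(h,a);n*=np.sign(n[2])
for k,c in cs.items():
    for nm,P in(('mouth',M),('closed',C)):
        q=np.array([proj(c,P+.025*(np.cos(t)*n+np.sin(t)*h)) for t in np.linspace(0,6.28,60)])
        if k=='top0': q=(q-[225,140])*4.444
        print(k,nm,'u',q[:,0].min().round(1),q[:,0].max().round(1),'v',q[:,1].min().round(1),q[:,1].max().round(1),'topline',q[0].round(1))
E
```

```text
w1 mouth u 298.1 349.0 v 217.5 233.0 topline [323.5 217.5]
w1 closed u 296.6 351.1 v 312.6 315.4 topline [323.9 312.6]
top0 mouth u 70.0 176.4 v 400.3 440.2 topline [118.8 438.6]
top0 closed u 32.6 142.8 v 229.0 261.9 topline [ 82.2 259.8]
scene0 mouth u 370.7 391.0 v 237.4 256.5 topline [380.3 237.6]
scene0 closed u 382.4 404.0 v 253.8 273.9 topline [392.7 254.1]
```

The wrist view shows the aluminium cup on the red rack at u 297–352, v 210–305, with its grooves at v 287 and 295. The closed end points away from the robot. It sits about 8 mm nearer the robot than my rack-based estimate, so I'll correct the grasp.

```bash
python3 - <<'E'
from h import *
Rg=Ro.from_euler('xyz',[180,0,187],degrees=True).as_matrix()
print(delta([.549,.226,.074],Rg))
E
```

```text
(array([-0.0491, -0.0016,  0.1753]), array([-0.001 , -0.0015, -0.0016]))
```

Request:
arm_command([
  {"dp": [-0.049,-0.002,0.03],"twist": [0,-0.001,-0.002],"grip": 100},
  {"dp": [-0.049,-0.002,0.08],"twist": [0,-0.001,-0.002],"grip": 100},
  {"dp": [-0.049,-0.002,0.13],"twist": [0,-0.001,-0.002],"grip": 100},
  {"dp": [-0.049,-0.002,0.175],"twist": [0,-0.001,-0.002],"grip": 100},
  {"dp": [-0.049,-0.002,0.175],"twist": [0,-0.001,-0.002],"grip": 100},
])

```text
t: 1.9
eef_pos: [0.5464, 0.2259, 0.0718]
tcp_rot: [-179.9, -0.4, -172.9]
ft_force: [-0.0, 0.4, -0.1]
opening: 0.0853
```

Request:
arm_command([
  {"dp": [0,0,0],"twist": [0,0,0],"grip": 40},
  {"dp": [0,0,0],"twist": [0,0,0],"grip": 40},
  {"dp": [0,0,0],"twist": [0,0,0],"grip": 40},
  {"dp": [0,0,0],"twist": [0,0,0],"grip": 40},
  {"dp": [0,0,0],"twist": [0,0,0],"grip": 40},
], grip_force=40)

```text
t: 2.52
eef_pos: [0.547, 0.227, 0.074]
tcp_rot: [-180.0, -0.2, -172.9]
ft_force: [-3.3, 4.5, 5.8]
opening: 0.0496
```

```bash
python3 - <<'E'
from h import *
c=snap('top','top1');s=state();print(s['t'],s['eef_pos'],s['opening'],s['ft_force'])
w=snap('wrist','w2')
a=cv2.resize(c['color'][140:260,205:325,::-1],(400,400),interpolation=cv2.INTER_CUBIC)
b=cv2.resize(w['color'][150:390,200:440,::-1],(400,400)); cv2.imwrite('pics/g1.png',np.hstack([a,b]))
E
```

```text
2.575 [0.54696779 0.22703105 0.07399796] 0.049455411750702734 [-2.55219732  4.52947466  6.56963768]
```

View pics/g1.png

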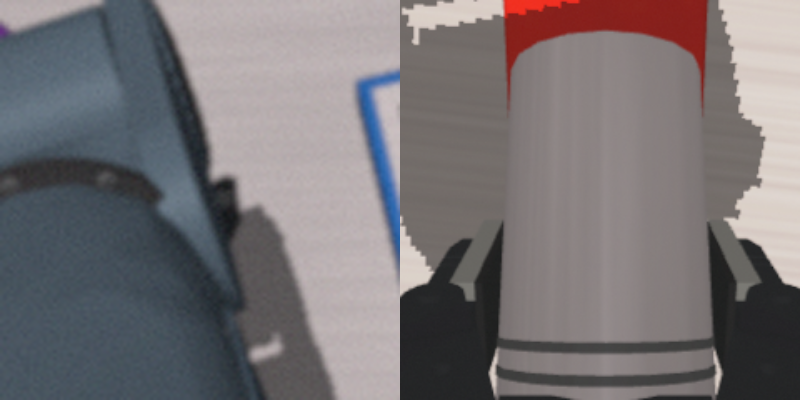

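Grip is confirmed: the pads sit on both sides of the cup at mid to upper length, opening 49.5 mm. Now I'll lift.

Request:
arm_command([
  {"dp": [0,0,-0.01],"twist": [0,0,0],"grip": 40},
  {"dp": [0,0,-0.05],"twist": [0,0,0],"grip": 40},
  {"dp": [0,0,-0.1],"twist": [0,0,0],"grip": 40},
  {"dp": [0,0,-0.16],"twist": [0,-0.15,0],"grip": 40},
  {"dp": [0,0,-0.2],"twist": [0,-0.3,0],"grip": 40},
], grip_force=60)

```text
t: 3.25
eef_pos: [0.5484, 0.2272, 0.2786]
tcp_rot: [180.0, 17.5, -173.0]
ft_force: [0.3, 0.0, 0.3]
opening: 0.0489
```

```bash
python3 - <<'E'
from h import *
from scipy.optimize import least_squares
s=state();j=s['joint_pos'];p=s['eef_pos'];R=Ro.from_euler('xyz',s['tcp_rot'],degrees=True).as_matrix();print(s['t'],j.round(2),p,s['tcp_rot'],s['opening'])
np.savez('s1.npz',j=j,p=p,rot=s['tcp_rot'])
E
```

```text
3.25 [ 19.58  15.81  97.37  -4.85  49.81 -74.9 ] [0.54843665 0.22721744 0.27859016] [ 179.96075286   17.49780593 -172.95127411] 0.04890923079178187
```

```bash
cat > kin.py <<'E'
from h import *
from scipy.optimize import least_squares
def fk(q,P,s4=1):
    h0,a1,L1,L2,e,d=P; j=np.radians(q)
    E=lambda ax,t:Ro.from_euler(ax,t).as_matrix()
    A=E('z',j[0]);B=A@E('y',j[1]);C=B@E('y',j[2])
    w=A@[a1,0,h0]+B@[0,0,L1]+C@[e,0,L2]
    R=C@E('z',s4*j[3])@E('y',j[4])@E('z',s4*j[5])
    return w+R@[0,0,d],R
E
python3 - <<'E'
from kin import *
s=np.load('s1.npz')
D=[([68.433,20.121,94.671,0,65.266,-4.845],[.15811,.52651,.24483],[-179.942,-.005,163.278]),([19.1,19.6,94.7,0,65.8,-77.8],[.50027,.22187,.24941],[-179.942,-.089,-173.09]),(s['j'],s['p'],s['rot'])]
for s4 in(1,-1):
    for q,p,r in D:
        R=fk(q,[.4,0,.4,.4,0,.2],s4)[1]; G=Ro.from_euler('xyz',r,degrees=True).as_matrix(); print(s4,Ro.from_matrix(R.T@G).as_rotvec(degrees=True).round(2))
for e in(0,None):
    f=lambda P:np.concatenate([fk(q,np.r_[P[:4],0 if e==0 else P[4],P[5]])[0]-p for q,p,r in D])
    r=least_squares(f,[.4,0,.4,.4,0,.2],x_scale=.1);print(r.x.round(3),abs(r.fun).max())
E
```

```text
1 [ 0.  0. 90.]
1 [4.000e-02 2.000e-02 8.999e+01]
1 [-0. -0. 90.]
-1 [ 0.    0.   80.31]
-1 [ 3.000e-02 -3.000e-02 -6.561e+01]
-1 [  5.54  -5.54 -65.97]
[ 2.498 -1.767 -1.322  3.038 -1.982 -0.257] 0.039131113739688056
[ 0.336 -2.826 -2.951  2.999 -3.966 -0.328] 0.042081436401524064
```

```bash
python3 - <<'E'
from kin import *
s=np.load('s1.npz')
D=[([68.433,20.121,94.671,0,65.266,-4.845],[.15811,.52651,.24483]),([19.1,19.6,94.7,0,65.8,-77.8],[.50027,.22187,.24941]),(s['j'],s['p'])]
A=np.vstack([np.array([fk(q,np.eye(6)[i])[0] for i in range(6)]).T for q,p in D]);b=np.concatenate([p for q,p in D])
for pr in([.35,0,.45,.45,0,.25],[.2,0,.4,.4,0,.25],[.18,0,.6,.57,0,.3]):
    pr=np.array(pr);k=.02;x=np.linalg.lstsq(np.vstack([A,k*np.eye(6)[[0,1,2,3,4,5]]]),np.r_[b,k*pr],rcond=None)[0];print(x.round(3),abs(A@x-b).max())
E
```

```text
[ 0.642 -0.138 -0.038  0.747 -0.052  0.092] 0.04361858843076846
[ 0.568 -0.12  -0.038  0.697 -0.117  0.098] 0.04377443672191378
[ 0.575 -0.16   0.031  0.74  -0.066  0.107] 0.043849046266560776
```

```bash
cat >> h.py <<'E'
def tool(psi,tau): return (Ro.from_euler('z',psi,degrees=True)*Ro.from_euler('y',-tau,degrees=True)).as_matrix()@np.diag([-1,1,-1.])
def log():
    s=state(); open('log.txt','a').write(' '.join(map(str,[*s['joint_pos'],*s['eef_pos']]))+'\n'); print(round(s['t'],2),s['joint_pos'].round(1),s['eef_pos'].round(4),s['tcp_rot'].round(1),round(s['opening'],4)); return s
E
python3 - <<'E'
from h import *
log();print(delta([.59,.01,.30],tool(40,20)))
E
```

```text
3.25 [ 19.6  15.8  97.4  -4.8  49.8 -74.9] [0.5484 0.2272 0.2786] [ 180.    17.5 -173. ] 0.0489
(array([-0.0204, -0.2207, -0.0162]), array([-0.1842, -0.0423, -0.5446]))
```

Request:
arm_command([
  {"dp": [-0.004,-0.045,-0.003],"twist": [-0.037,-0.008,-0.11],"grip": 40},
  {"dp": [-0.008,-0.09,-0.006],"twist": [-0.074,-0.017,-0.22],"grip": 40},
  {"dp": [-0.012,-0.135,-0.01],"twist": [-0.11,-0.025,-0.33],"grip": 40},
  {"dp": [-0.016,-0.18,-0.013],"twist": [-0.147,-0.034,-0.435],"grip": 40},
  {"dp": [-0.02,-0.22,-0.016],"twist": [-0.184,-0.042,-0.545],"grip": 40},
])

```text
t: 3.88
eef_pos: [0.5895, 0.009, 0.3014]
tcp_rot: [-179.9, 20.1, -139.7]
ft_force: [0.1, -0.5, -1.4]
opening: 0.049
```

```bash
python3 - <<'E'
from h import *
log();print(delta([.59,.01,.30],tool(40,45)))
E
```

```text
3.88 [ -10.1   15.2   95.4   18.2   57.6 -148.6] [0.5895 0.009  0.3014] [-179.9   20.1 -139.7] 0.049
(array([-0.0005,  0.0005,  0.0017]), array([ 0.0006, -0.4349,  0.0044]))
```

```bash
python3 - <<'E'
from h import *
Rf=Ro.from_euler('z',90,degrees=True).as_matrix()
for psi in(40,30,20):
  for s in (105,115):
    A=(Ro.from_euler('z',-8,degrees=True)*Ro.from_euler('y',s,degrees=True)).as_matrix()
    print(psi,s,[(t,Ro.from_matrix(A.T@tool(psi,t)@Rf.T).as_euler('ZYZ',degrees=True).round(0).tolist()) for t in(20,45,60)])
E
```

```text
40 105 [(20, [17.0, 62.0, -144.0]), (45, [43.0, 50.0, -159.0]), (60, [63.0, 46.0, -172.0])]
40 115 [(20, [19.0, 53.0, -148.0]), (45, [50.0, 43.0, -169.0]), (60, [72.0, 43.0, 175.0])]
30 105 [(20, [14.0, 60.0, -133.0]), (45, [39.0, 44.0, -149.0]), (60, [60.0, 38.0, -165.0])]
30 115 [(20, [16.0, 50.0, -137.0]), (45, [47.0, 37.0, -160.0]), (60, [73.0, 34.0, 179.0])]
20 105 [(20, [11.0, 58.0, -122.0]), (45, [32.0, 38.0, -137.0]), (60, [55.0, 30.0, -156.0])]
20 115 [(20, [13.0, 48.0, -125.0]), (45, [41.0, 30.0, -148.0]), (60, [72.0, 25.0, -175.0])]
```

```bash
python3 - <<'E'
from h import *
print(delta([.59,.01,.30],tool(-10,20)));print(Ro.from_matrix(tool(-10,20).T@tool(-30,45)).as_rotvec())
Rf=Ro.from_euler('z',90,degrees=True).as_matrix()
for psi in(-20,-30,-40):
  for s in (105,115):
    A=(Ro.from_euler('z',8,degrees=True)*Ro.from_euler('y',s,degrees=True)).as_matrix()
    print(psi,s,[(t,Ro.from_matrix(A.T@tool(psi,t)@Rf.T).as_euler('ZYZ',degrees=True).round(0).tolist()) for t in(20,45,60)])
E
```

```text
(array([-0.0005,  0.0005,  0.0017]), array([0.2988, 0.0022, 0.8242]))
[ 0.18903674 -0.43186467  0.29672824]
-20 105 [(20, [-11.0, 58.0, -58.0]), (45, [-32.0, 38.0, -43.0]), (60, [-55.0, 30.0, -24.0])]
-20 115 [(20, [-13.0, 48.0, -55.0]), (45, [-41.0, 30.0, -32.0]), (60, [-72.0, 25.0, -5.0])]
-30 105 [(20, [-14.0, 60.0, -47.0]), (45, [-39.0, 44.0, -31.0]), (60, [-60.0, 38.0, -15.0])]
-30 115 [(20, [-16.0, 50.0, -43.0]), (45, [-47.0, 37.0, -20.0]), (60, [-73.0, 34.0, 1.0])]
-40 105 [(20, [-17.0, 62.0, -36.0]), (45, [-43.0, 50.0, -21.0]), (60, [-63.0, 46.0, -8.0])]
-40 115 [(20, [-19.0, 53.0, -32.0]), (45, [-50.0, 43.0, -11.0]), (60, [-72.0, 43.0, 5.0])]
```

Choosing psi=-30, turning back first.

Request:
arm_command([
  {"dp": [0,0,0],"twist": [0.06,0,0.165],"grip": 40},
  {"dp": [0,0,0],"twist": [0.12,0,0.33],"grip": 40},
  {"dp": [0,0,0],"twist": [0.18,0,0.495],"grip": 40},
  {"dp": [0,0,0],"twist": [0.24,0,0.66],"grip": 40},
  {"dp": [0,0,0],"twist": [0.3,0,0.825],"grip": 40},
])

```text
t: 4.5
eef_pos: [0.5892, 0.0089, 0.3029]
tcp_rot: [180.0, 20.2, 169.6]
ft_force: [0.2, 0.3, -1.5]
opening: 0.0491
```

```bash
python3 - <<'E'
from h import *
log();print(delta([.59,.01,.27],tool(-35,45)))
E
```

```text
4.5 [ -2.5  12.9  98.2  -3.6  48.9 -80.2] [0.5892 0.0089 0.3029] [180.   20.2 169.6] 0.0491
(array([0.0109, 0.0012, 0.0311]), array([ 0.2334, -0.4256,  0.3641]))
```

Request:
arm_command([
  {"dp": [0.002,0,0.006],"twist": [0.047,-0.085,0.073],"grip": 40},
  {"dp": [0.004,0,0.012],"twist": [0.093,-0.17,0.146],"grip": 40},
  {"dp": [0.006,0,0.019],"twist": [0.14,-0.255,0.218],"grip": 40},
  {"dp": [0.009,0.001,0.025],"twist": [0.187,-0.34,0.291],"grip": 40},
  {"dp": [0.011,0.001,0.031],"twist": [0.233,-0.426,0.364],"grip": 40},
])

```text
t: 5.12
eef_pos: [0.5889, 0.0084, 0.273]
tcp_rot: [-179.2, 43.2, 146.9]
ft_force: [-0.8, -1.0, -2.1]
opening: 0.0493
```

```bash
python3 - <<'E'
from h import *
log();print(delta([.59,.01,.25],tool(-35,60)))
E
```

```text
5.12 [  7.4  13.6 110.  -54.6  33.9  -8.5] [0.5889 0.0084 0.273 ] [-179.2   43.2  146.9] 0.0493
(array([0.0157, 0.0022, 0.0168]), array([ 0.0127, -0.293 ,  0.0232]))
```

```bash
cat > kin.py <<'E'
from h import *
from scipy.optimize import least_squares
E_=lambda ax,t:Ro.from_euler(ax,t,degrees=True).as_matrix()
def fk(q,P):
    # h0,a1,c,L1,e,L2,cw,ew,d
    A=E_('z',q[0]);B=A@E_('y',q[1]);C=B@E_('y',q[2]);W=C@E_('z',q[3]);V=W@E_('y',q[4])
    p=A@[P[1],P[2],P[0]]+B@[0,0,P[3]]+C@[P[4],0,P[5]]+W@[P[7],P[6],0]+V@[0,0,P[8]]
    return p,V@E_('z',q[5]+90)
def load():
    D=[([68.433,20.121,94.671,0,65.266,-4.845],[.15811,.52651,.24483]),([19.1,19.6,94.7,0,65.8,-77.8],[.50027,.22187,.24941])]
    return D+[(l[:6],l[6:]) for l in np.atleast_2d(np.loadtxt('log.txt'))]
def fit():
    D=load();A=np.vstack([np.array([fk(q,np.eye(9)[i])[0] for i in range(9)]).T for q,p in D]);b=np.concatenate([p for q,p in D])
    pr=np.array([.2,0,.05,.45,0,.45,0,0,.25]);k=.003
    x=np.linalg.lstsq(np.vstack([A,k*np.eye(9)]),np.r_[b,k*pr],rcond=None)[0];return x,abs(A@x-b).max()
def ik(P,p,R,q0):
    r=least_squares(lambda q:np.r_[(fk(q,P)[0]-p)*5,(fk(q,P)[1]-R).ravel()],q0,bounds=([-157,-45,.7,-89.9,4.1,-164],[157,120,151,269,180,164]),x_scale=10);return r.x,np.abs(r.fun).max()
E
python3 - <<'E'
from kin import *
x,r=fit();print(x.round(3),r)
q0=load()[-1][0]
for psi in(-10,-20,-35,-50,-65,-80):
  for z in(.25,.115):
    for tau in (60,):
      q,e=ik(x,[.59,.01,z],tool(psi,tau),q0);print(psi,z,q.round(0),round(e,3))
E
```

```text
[ 0.258 -0.001  0.047  0.489  0.041  0.438 -0.    -0.     0.251] 0.0003988016924052762
-10 0.25 [  1.  11. 119. -90.   9.   7.] 0.127
-10 0.115 [  2.  24. 116. -90.  12.  10.] 0.25
-20 0.25 [  6.  13. 118. -90.  23.  17.] 0.101
-20 0.115 [  9.  27. 115. -90.  27.  23.] 0.203
-35 0.25 [ 12.  18. 115. -90.  40.  31.] 0.033
-35 0.115 [ 14.  33. 112. -90.  43.  39.] 0.139
-50 0.25 [ 16.  23. 110. -81.  53.  34.] 0.0
-50 0.115 [ 16.  38. 111. -90.  53.  51.] 0.032
-65 0.25 [ 18.  28. 102. -70.  66.  34.] 0.0
-65 0.115 [ 18.  41. 104. -77.  62.  50.] 0.0
-80 0.25 [ 18.  33.  93. -61.  78.  35.] 0.0
-80 0.115 [ 18.  45.  95. -65.  72.  48.] 0.0
```

```bash
python3 - <<'E'
from kin import *
x,_=fit();q=load()[-1][0]
for psi,tau,z in((-55,45,.27),(-75,45,.27),(-75,60,.27),(-75,60,.2),(-75,60,.11)):
  q,e=ik(x,[.59,.01,z],tool(psi,tau),q);print(psi,tau,z,q.round(0),round(e,3))
print(delta([.59,.01,.27],tool(-75,45)))
E
```

```text
-55 45 0.27 [ 12.  20. 103. -55.  52.  11.] 0.0
-75 45 0.27 [ 14.  26.  94. -49.  69.  21.] 0.0
-75 60 0.27 [ 18.  30.  96. -63.  75.  33.] 0.0
-75 60 0.2 [ 18.  36.  98. -66.  72.  40.] 0.0
-75 60 0.11 [ 18.  44.  98. -69.  68.  49.] 0.0
(array([0.002 , 0.002 , 0.0022]), array([ 0.4957, -0.0263,  0.5256]))
```

Request:
arm_command([
  {"dp": [0,0,0],"twist": [0.1,-0.005,0.105],"grip": 40},
  {"dp": [0.001,0.001,0.001],"twist": [0.2,-0.01,0.21],"grip": 40},
  {"dp": [0.001,0.001,0.001],"twist": [0.3,-0.016,0.315],"grip": 40},
  {"dp": [0.002,0.002,0.002],"twist": [0.4,-0.021,0.42],"grip": 40},
  {"dp": [0.002,0.002,0.002],"twist": [0.496,-0.026,0.526],"grip": 40},
])

```text
t: 5.75
eef_pos: [0.5898, 0.0103, 0.2715]
tcp_rot: [179.8, 45.0, 104.6]
ft_force: [-0.4, 0.6, -1.3]
opening: 0.0487
```

```bash
python3 - <<'E'
from h import *
log();print(delta([.59,.01,.25],tool(-75,60)))
E
```

```text
5.75 [ 13.8  25.5  93.7 -49.2  69.2  21.2] [0.5898 0.0103 0.2715] [179.8  45.  104.6] 0.0487
(array([0.0149, 0.0001, 0.0154]), array([-0.0033, -0.2616, -0.005 ]))
```

Request:
arm_command([
  {"dp": [0.007,0,0.007],"twist": [-0.001,-0.13,-0.002],"grip": 40},
  {"dp": [0.015,0,0.015],"twist": [-0.003,-0.262,-0.005],"grip": 40},
  {"dp": [0.015,0,0.015],"twist": [-0.003,-0.262,-0.005],"grip": 40},
])

```text
t: 6.12
eef_pos: [0.5892, 0.0109, 0.2493]
tcp_rot: [-179.7, 60.0, 105.3]
ft_force: [-0.0, -0.2, -1.3]
opening: 0.0492
```

```bash
python3 - <<'E'
from kin import *
log();cs={k:snap(k,k+'3') for k in('top','scene','wrist')}
def cr(k,P,w=75):
    u,v=map(int,proj(cs[k],P)); u=min(max(u,w),640-w);v=min(max(v,w),480-w);print(k,u-w,v-w); return cv2.resize(cs[k]['color'][v-w:v+w,u-w:u+w,::-1],(400,400),interpolation=cv2.INTER_CUBIC)
cv2.imwrite('pics/c3.png',np.hstack([cr('scene',[.59,.01,.2]),cv2.resize(cs['wrist']['color'][:,80:560,::-1],(400,400))]))
E
```

```text
6.12 [ 17.9  31.4  96.3 -63.9  74.3  34.6] [0.5892 0.0109 0.2493] [-179.7   60.   105.3] 0.0492
scene 218 176
```

View pics/c3.png

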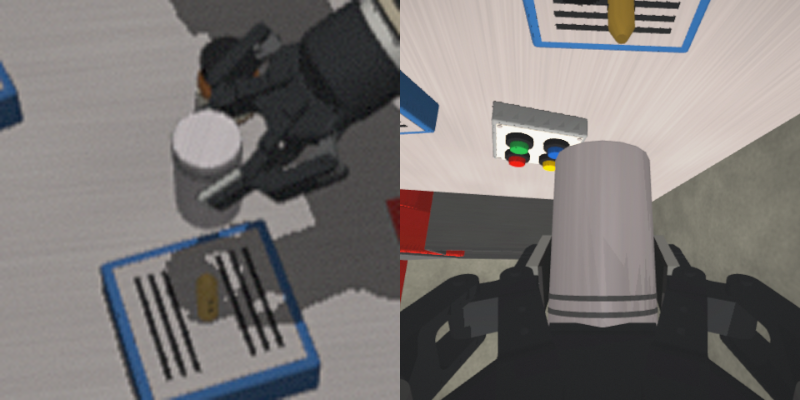

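The scene crop shows the cup upright with its closed disc up (centre about px (296,227)), held over the far dryer. The wrist view shows the cup straight between the pads. I'll compare this with the predicted cup pose.

```bash
cat >> h.py <<'E'
# cup in tool frame from the grasp
_g=np.array([.547,.2270,.074]);_R=tool(7,0)
_a=np.array([.866*np.cos(np.radians(7)),.866*np.sin(np.radians(7)),.5]);_m=np.array([.536,.225,.075])
MT=_R.T@(_m-.0425*_a-_g);CT=_R.T@(_m+.0425*_a-_g)
def cup():
    s=state();R=Ro.from_euler('xyz',s['tcp_rot'],degrees=True).as_matrix();return s['eef_pos']+R@MT,s['eef_pos']+R@CT
E
python3 - <<'E'
from h import *
M,C=cup();print(MT.round(4),CT.round(4),M.round(4),C.round(4))
for k in('scene3','top3','wrist3'):
    c=dict(np.load(f'pics/{k}.npz'))
    for n,P in(('M',M),('C',C)):
        t=np.linspace(0,6.28,80);q=np.array([proj(c,P+.025*np.array([np.cos(x),np.sin(x),0])) for x in t]);print(k,n,np.array(proj(c,P)).round(1),q.min(0).round(1),q.max(0).round(1))
# segment cup top disc in scene3
c=dict(np.load('pics/scene3.npz'));g=c['color'];s=g[195:270,275:320].astype(int);print(g[226,296],g[245,293])
h=cv2.cvtColor(g,cv2.COLOR_RGB2GRAY)
print('col296',[int(x) for x in h[210:265,296]]);print('row226',[int(x) for x in h[226,276:316]]);print('row246',[int(x) for x in h[246,276:312]])
E
```

```text
[ 0.048  -0.0006  0.0203] [-0.0256 -0.0006 -0.0223] [0.5881 0.0164 0.2002] [0.5879 0.0162 0.2852]
scene3 M [296.2 250.6] [283.8 240.2] [308.6 261.3]
scene3 C [295.1 226.3] [281.8 215.6] [308.4 237.4]
top3 M [354.2 172.9] [340.1 159.4] [368.3 186.6]
top3 C [357.5 156.7] [341.8 141.7] [373.3 171.9]
wrist3 M [320.7 192.5] [262.8 165.2] [378.5 212.2]
wrist3 C [320.2 404.4] [251.7 392.8] [388.5 421.7]
[185 175 177] [89 86 87]
col296 [69, 62, 54, 52, 52, 42, 94, 157, 185, 180, 176, 174, 173, 176, 173, 177, 178, 178, 179, 182, 179, 179, 178, 181, 182, 179, 177, 178, 154, 103, 88, 76, 56, 66, 72, 87, 122, 147, 143, 109, 59, 44, 51, 69, 79, 82, 86, 86, 87, 84, 82, 101, 136, 128, 58]
row226 [144, 143, 146, 145, 144, 136, 127, 166, 175, 180, 180, 177, 178, 178, 174, 176, 178, 178, 177, 176, 178, 180, 177, 180, 176, 177, 181, 178, 177, 176, 178, 174, 138, 143, 144, 145, 146, 150, 153, 145]
row246 [144, 147, 145, 144, 147, 146, 146, 116, 80, 80, 78, 81, 85, 83, 82, 86, 83, 82, 77, 80, 122, 151, 156, 145, 115, 81, 59, 44, 38, 43, 45, 41, 38, 24, 19, 21]
```

```bash
python3 - <<'E'
from h import *
c=dict(np.load('pics/scene0.npz'));h=cv2.cvtColor(c['color'],cv2.COLOR_RGB2HSV)
m=cv2.inRange(h,(12,90,40),(32,255,255));m[:270]=0;m[305:]=0;m[:,:280]=0;m[:,310:]=0
v,u=np.nonzero(m);print(u.min(),u.max(),v.min(),v.max(),u.mean(),v.mean(),len(u))
print('scene peg mid',atz(c,u.mean(),v.mean(),.078))
t=dict(np.load('pics/top0.npz'));h=cv2.cvtColor(t['color'],cv2.COLOR_RGB2HSV)
m=cv2.inRange(h,(12,90,40),(32,255,255));m[:170]=0;m[200:]=0;m[:,:340]=0;m[:,370:]=0
v,u=np.nonzero(m);print(u.min(),u.max(),v.min(),v.max(),u.mean(),v.mean(),len(u));print('top peg mid',atz(t,u.mean(),v.mean(),.08))
for k,cc in(('s',c),('t',t)):
  for z in(.05,.08,.11): print(k,z,np.round(proj(cc,[.603,.008,z]),1))
M,C=cup();
p=state()['eef_pos']+np.array([.603,.008,.14])-[*M[:2],M[2]];print('tcp target',p,delta(p,tool(-75,60)),[delta(p+[0,0,-d],tool(-75,60))[0] for d in(.0,.065,.085,.0885)])
E
```

```text
292 298 279 295 295.1320754716981 286.92452830188677 106
scene peg mid [0.60414565 0.00992356 0.078     ]
351 358 178 191 354.1566265060241 184.16867469879517 83
top peg mid [0.60193504 0.00884253 0.08      ]
s 0.05 [294.5 292.5]
s 0.08 [294.2 286.1]
s 0.11 [293.8 279.4]
t 0.05 [353.7 187.6]
t 0.08 [354.5 183.7]
t 0.11 [355.5 179.4]
tcp target [0.6051976  0.00181384 0.19165451] (array([0.0461, 0.0121, 0.0406]), array([ 0.0003, -0.0019, -0.0024])) [array([0.0461, 0.0121, 0.0406]), array([0.1023, 0.012 , 0.0732]), array([0.1196, 0.0119, 0.0832]), array([0.1226, 0.0119, 0.085 ])]
```

Request:
arm_command([
  {"dp": [-0.006,0.012,0.0105],"twist": [0,-0.002,-0.002],"grip": 40},
  {"dp": [-0.006,0.012,0.0105],"twist": [0,-0.002,-0.002],"grip": 40},
  {"dp": [0.02,0.012,0.0255],"twist": [0,-0.002,-0.002],"grip": 40},
  {"dp": [0.046,0.012,0.0405],"twist": [0,-0.002,-0.002],"grip": 40},
  {"dp": [0.046,0.012,0.0405],"twist": [0,-0.002,-0.002],"grip": 40},
])

```text
t: 6.9
eef_pos: [0.6045, 0.0014, 0.1903]
tcp_rot: [-179.7, 60.0, 105.2]
ft_force: [0.3, -0.5, -0.8]
opening: 0.0489
```

```bash
python3 - <<'E'
from h import *
log();cs={k:snap(k,k+'4') for k in('top','scene')}
M,C=cup();print(M,C)
ims=[]
for k,P in(('scene',[.603,.009,.11]),('top',[.603,.009,.11])):
    c=cs[k];u,v=map(int,proj(c,P));w=50;g=c['color'][v-w:v+w,u-w:u+w,::-1].copy();g=cv2.resize(g,(400,400),interpolation=cv2.INTER_CUBIC)
    for P,r,col in((M,.025,(0,0,255)),(C,.025,(0,255,0)),(np.array([.603,.009,.05]),.009,(255,0,255))):
        q=np.array([proj(c,P+r*np.array([np.cos(x),np.sin(x),0])) for x in np.linspace(0,6.28,60)]);cv2.polylines(g,[((q-[u-w,v-w])*4).astype(np.int32)],True,col,1)
    ims.append(g)
cv2.imwrite('pics/c4.png',np.hstack(ims))
p=state()['eef_pos']+np.array([.603,.009,.0])-[*M[:2],M[2]]
print([delta(p+[0,0,d],tool(-75,60)) for d in(.10,.07,.055,.0505)])
E
```

```text
6.9 [ 16.5  37.4  96.  -66.2  71.   39.6] [0.6045 0.0014 0.1903] [-179.7   60.   105.2] 0.0489
[0.60325373 0.00779139 0.14110557] [0.60313959 0.0077834  0.22610363]
[(array([0.0362, 0.    , 0.0195]), array([ 0.0005,  0.0002, -0.0012])), (array([ 0.0622, -0.    ,  0.0345]), array([ 0.0005,  0.0002, -0.0012])), (array([ 0.0752, -0.    ,  0.042 ]), array([ 0.0005,  0.0002, -0.0012])), (array([ 0.0791, -0.0001,  0.0442]), array([ 0.0005,  0.0002, -0.0012]))]
```

View pics/c4.png

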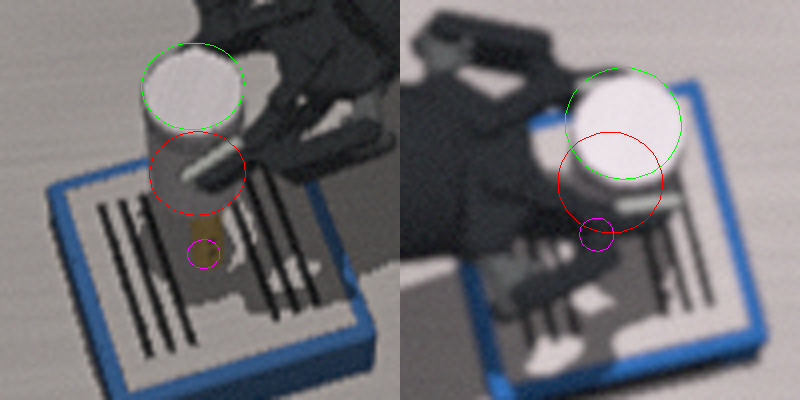

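The overlay shows cup ends within about 2 mm of the prediction, and the peg is directly below the mouth. Now I'll lower it slowly.

Request:
arm_command([
  {"dp": [0.018,0,0.01],"twist": [0,0,-0.001],"grip": 40},
  {"dp": [0.036,0,0.0195],"twist": [0,0,-0.001],"grip": 40},
  {"dp": [0.054,0,0.03],"twist": [0,0,-0.001],"grip": 40},
  {"dp": [0.07,0,0.039],"twist": [0,0,-0.001],"grip": 40},
  {"dp": [0.0735,0,0.041],"twist": [0,0,-0.001],"grip": 40},
])

```text
t: 7.62
eef_pos: [0.6048, 0.0028, 0.1069]
tcp_rot: [-179.8, 60.0, 105.2]
ft_force: [-0.2, -0.2, -0.1]
opening: 0.0487
```

```bash
python3 - <<'E'
from h import *
s=log();print(s['ft_force']);M,C=cup();print(M,C)
p=state()['eef_pos']-M+np.array([.603,.009,0])
print([delta(p+[0,0,d],tool(-75,60)) for d in(.053,.05,.048)])
E
```

```text
7.62 [ 16.7  45.4  96.3 -69.1  67.9  47.9] [0.6048 0.0028 0.1069] [-179.8   60.   105.2] 0.0487
[-0.19136825 -0.162662   -0.12819468]
[0.60237715 0.0087908  0.05520628] [0.60253022 0.00885836 0.14020425]
[(array([0.0019, 0.0007, 0.0011]), array([-0.0008,  0.0003,  0.0018])), (array([0.0045, 0.0007, 0.0026]), array([-0.0008,  0.0003,  0.0018])), (array([0.0063, 0.0007, 0.0036]), array([-0.0008,  0.0003,  0.0018]))]
```

Continue down in small steps, watching for deck contact.

Request:
arm_command([
  {"dp": [0.0015,0.0007,0.001],"twist": [0,0,0],"grip": 40},
  {"dp": [0.003,0.0007,0.0017],"twist": [0,0,0],"grip": 40},
  {"dp": [0.0045,0.0007,0.0026],"twist": [0,0,0],"grip": 40},
])

```text
t: 8.0
eef_pos: [0.6056, 0.003, 0.1021]
tcp_rot: [-179.9, 60.0, 105.1]
ft_force: [0.1, -0.0, -0.2]
opening: 0.0495
```

Request:
arm_command([
  {"dp": [0.0009,0,0.0005],"twist": [0,0,0],"grip": 40},
  {"dp": [0.0018,0,0.001],"twist": [0,0,0],"grip": 40},
])

```text
t: 8.25
eef_pos: [0.6058, 0.0027, 0.1019]
tcp_rot: [-180.0, 60.2, 105.0]
ft_force: [-7.7, 2.1, 16.9]
opening: 0.0492
```

Request:
arm_command([
  {"dp": [0,0,0],"twist": [0,0,0],"grip": 40},
  {"dp": [0,0,0],"twist": [0,0,0],"grip": 70},
  {"dp": [0,0,0],"twist": [0,0,0],"grip": 100},
  {"dp": [0,0,0],"twist": [0,0,0],"grip": 100},
  {"dp": [0,0,0],"twist": [0,0,0],"grip": 100},
])

```text
t: 8.88
eef_pos: [0.6058, 0.0028, 0.1018]
tcp_rot: [-180.0, 60.2, 105.0]
ft_force: [-0.6, -0.9, -0.3]
opening: 0.0856
```

```bash
python3 - <<'E'
from h import *
s=log();cs={k:snap(k,k+'5') for k in('scene','top','wrist')}
c=cs['scene'];u,v=map(int,proj(c,[.603,.009,.1]));w=60
cv2.imwrite('pics/c5.png',np.hstack([cv2.resize(c['color'][v-w:v+w,u-w:u+w,::-1],(400,400),interpolation=cv2.INTER_CUBIC),cv2.resize(cs['wrist']['color'][:,80:560,::-1],(400,400))]))
E
```

```text
8.88 [ 16.7  46.   96.1 -69.4  67.9  48.5] [0.6058 0.0028 0.1018] [-180.    60.2  105. ] 0.0856
```

View pics/c5.png

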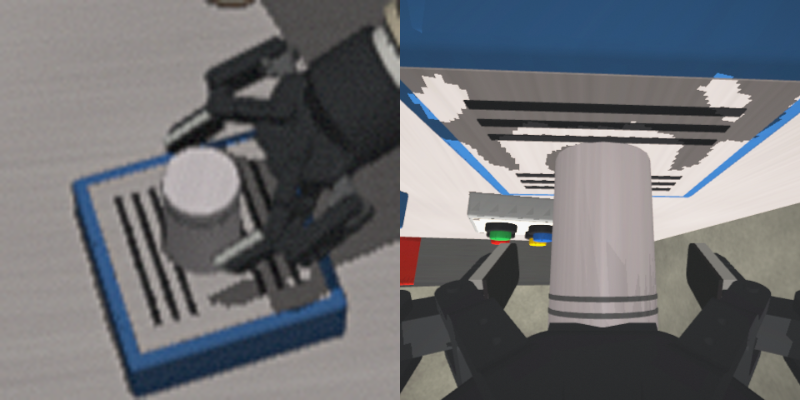

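The cup stands mouth down over the peg and the open fingers are clear on both sides. Next is to retreat straight back along the tool axis.

Request:
arm_command([
  {"dp": [0,0,-0.03],"twist": [0,0,0],"grip": 100},
  {"dp": [0,0,-0.07],"twist": [0,0,0],"grip": 100},
  {"dp": [0,0,-0.11],"twist": [0,0,0],"grip": 100},
  {"dp": [-0.03,0,-0.15],"twist": [0,0,0],"grip": 100},
  {"dp": [-0.08,0,-0.15],"twist": [0,0.15,0],"grip": 100},
])

```text
t: 9.65
eef_pos: [0.5819, 0.0931, 0.2453]
tcp_rot: [-179.7, 51.5, 105.5]
ft_force: [1.3, -0.7, -0.0]
opening: 0.0856
```

```bash
python3 - <<'E'
from kin import *
s=log();p0=s['eef_pos'];x,r=fit();print(r)
c=snap('scene','scene6');g=cv2.cvtColor(c['color'],cv2.COLOR_RGB2GRAY)
q=load()[-1][0]
for p,psi,tau in((p0+[0,0,.06],-75,25),([.55,0,.28],-75,0),([.56,-.15,.28],-40,0),([.59,-.3,.15],-30,0),([.5905,-.3015,.065],-30,0)):
    q,e=ik(x,p,tool(psi,tau),q);print(q.round(0),round(e,3))
print(delta([.57,.10,.30],tool(-75,15)))
E
```

```text
9.65 [ 23.6  31.5  91.5 -52.9  75.9  31. ] [0.5819 0.0931 0.2453] [-179.7   51.5  105.5] 0.0856
0.00040479641667426347
[ 15.  22.  86. -26.  73.   8.] 0.0
[ -5.  18.  92.   0.  70. -20.] 0.0
[-20.  21.  88.  -0.  71. -70.] 0.0
[-31.  37.  81.   0.  61. -91.] 0.0
[-31.  44.  83.   0.  53. -91.] 0.0
(array([-0.0265, -0.0115, -0.0397]), array([ 0.0101,  0.6291, -0.0046]))
```

Request:
arm_command([
  {"dp": [-0.006,-0.003,-0.01],"twist": [0.002,0.16,0],"grip": 0},
  {"dp": [-0.013,-0.006,-0.02],"twist": [0.005,0.32,0],"grip": 0},
  {"dp": [-0.02,-0.009,-0.03],"twist": [0.007,0.48,0],"grip": 0},
  {"dp": [-0.0265,-0.0115,-0.04],"twist": [0.01,0.63,0],"grip": 0},
  {"dp": [-0.0265,-0.0115,-0.04],"twist": [0.01,0.63,0],"grip": 0},
])

```text
t: 10.32
eef_pos: [0.5705, 0.0989, 0.3016]
tcp_rot: [179.7, 15.0, 104.5]
ft_force: [-0.1, -0.1, -0.9]
opening: 0.0002
```

```bash
python3 - <<'E'
from h import *
log();print(delta([.57,-.1,.27],tool(-40,0)))
E
```

```text
10.32 [ 11.7  20.3  87.3 -15.8  71.9   2. ] [0.5705 0.0989 0.3016] [179.7  15.  104.5] 0.0002
(array([-0.1776, -0.0509,  0.0801]), array([-0.0759,  0.2554, -0.6146]))
```

Request:
arm_command([
  {"dp": [-0.035,-0.01,0.016],"twist": [-0.015,0.05,-0.12],"grip": 0},
  {"dp": [-0.07,-0.02,0.032],"twist": [-0.03,0.1,-0.245],"grip": 0},
  {"dp": [-0.105,-0.03,0.048],"twist": [-0.045,0.15,-0.37],"grip": 0},
  {"dp": [-0.142,-0.04,0.064],"twist": [-0.06,0.205,-0.49],"grip": 0},
  {"dp": [-0.178,-0.051,0.08],"twist": [-0.076,0.255,-0.615],"grip": 0},
])

```text
t: 10.95
eef_pos: [0.5692, -0.1014, 0.2685]
tcp_rot: [-179.8, -0.1, 140.3]
ft_force: [0.5, -0.2, 0.6]
opening: -0.0001
```

```bash
python3 - <<'E'
from h import *
log();print(delta([.5905,-.3015,.16],tool(-31,0)))
E
```

```text
10.95 [-14.6  21.9  88.7  -0.2  69.7 -64.8] [ 0.5692 -0.1014  0.2685] [-1.798e+02 -1.000e-01  1.403e+02] -0.0001
(array([-0.1445, -0.1398,  0.1088]), array([-0.0039, -0.0021, -0.1525]))
```

Request:
arm_command([
  {"dp": [-0.036,-0.035,0.01],"twist": [0,0,-0.04],"grip": 0},
  {"dp": [-0.072,-0.07,0.03],"twist": [-0.002,0,-0.08],"grip": 0},
  {"dp": [-0.108,-0.105,0.06],"twist": [-0.003,-0.001,-0.12],"grip": 0},
  {"dp": [-0.1445,-0.14,0.09],"twist": [-0.004,-0.002,-0.152],"grip": 0},
  {"dp": [-0.1445,-0.14,0.109],"twist": [-0.004,-0.002,-0.152],"grip": 0},
])

```text
t: 11.58
eef_pos: [0.589, -0.3036, 0.156]
tcp_rot: [-179.8, -0.2, 148.8]
ft_force: [-0.6, -0.1, -0.3]
opening: 0.0001
```

```bash
python3 - <<'E'
from h import *
log();c=snap('wrist','w7');t=snap('scene','scene7')
for n,P in dict(blue=[.5905,-.3015,.058],yellow=[.5855,-.3642,.058],green=[.529,-.297,.058],red=[.5235,-.3595,.058]).items():
    print(n,np.round(proj(c,P)))
g=c['color'][:,:,::-1].copy()
for P in([.5905,-.3015,.058],[.5855,-.3642,.058],[.529,-.297,.058]): cv2.drawMarker(g,tuple(int(v) for v in proj(c,P)),(255,255,255),0,14,1)
d=t['color'][:,:,::-1]
u,v=map(int,proj(t,[.603,.009,.1]));g=np.hstack([cv2.resize(g,(533,400)),cv2.resize(d[v-60:v+60,u-40:u+40],(266,400),interpolation=cv2.INTER_CUBIC)]);cv2.imwrite('pics/c7.png',g)
print(delta([.5905,-.3015,.085],tool(-31,0)))
E
```

```text
11.57 [-31.2  37.1  80.7  -0.3  62.4 -89.9] [ 0.589  -0.3036  0.156 ] [-179.8   -0.2  148.8] 0.0001
blue [328. 247.]
yellow [250. 284.]
green [285. 167.]
red [204. 208.]
(array([-0.0024,  0.    ,  0.071 ]), array([-0.0023, -0.0066, -0.0008]))
```

View pics/c7.png

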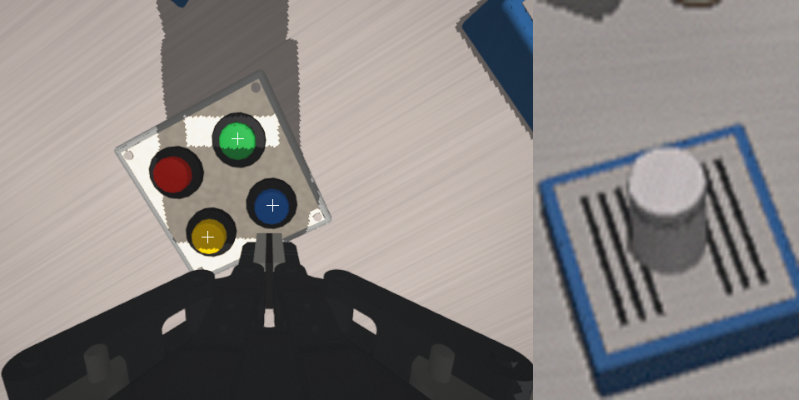

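The markers sit on the blue, yellow and green caps in the wrist view, and the right-hand crop shows the cup upright on the far dryer. Now I'll press blue.

Request:
arm_command([
  {"dp": [-0.0024,0,0.035],"twist": [0,-0.006,0],"grip": 0},
  {"dp": [-0.0024,0,0.071],"twist": [0,-0.006,0],"grip": 0},
  {"dp": [-0.0024,0,0.08],"twist": [0,-0.006,0],"grip": 0},
  {"dp": [-0.0024,0,0.086],"twist": [0,-0.006,0],"grip": 0},
  {"dp": [-0.0024,0,0.0895],"twist": [0,-0.006,0],"grip": 0},
])

```text
t: 12.3
eef_pos: [0.5911, -0.3014, 0.0679]
tcp_rot: [-179.9, 0.1, 149.0]
ft_force: [0.3, 2.6, 2.5]
opening: -0.0003
```

```bash
python3 - <<'E'
from h import *
s=log();print(s['ft_force'])
E
```

```text
12.3 [-31.   43.4  83.3  -0.2  53.3 -89.9] [ 0.5911 -0.3014  0.0679] [-1.799e+02  1.000e-01  1.490e+02] -0.0003
[0.25512385 2.58537958 2.52391052]
```

Request:
arm_command([
  {"dp": [0,0,0.002],"twist": [0,0,0],"grip": 0},
  {"dp": [0,0,0.0035],"twist": [0,0,0],"grip": 0},
  {"dp": [0,0,0.0035],"twist": [0,0,0],"grip": 0},
])

```text
t: 12.68
eef_pos: [0.5914, -0.3016, 0.0651]
tcp_rot: [-179.9, 0.1, 149.0]
ft_force: [-0.1, 2.4, 4.8]
opening: -0.0002
```

Request:
arm_command([
  {"dp": [0,0,0.001],"twist": [0,0,0],"grip": 0},
  {"dp": [0,0,0.001],"twist": [0,0,0],"grip": 0},
])

```text
t: 12.92
eef_pos: [0.5915, -0.3016, 0.065]
tcp_rot: [-179.9, 0.1, 149.0]
ft_force: [-3.4, 2.5, 9.3]
opening: -0.0
```

Blue has bottomed out: force rose to 9 N with no more travel. I'll lift and go to yellow.

Request:
arm_command([
  {"dp": [0,0,-0.015],"twist": [0,0,0],"grip": 0},
  {"dp": [0,0,-0.035],"twist": [0,0,0],"grip": 0},
  {"dp": [0,0,-0.035],"twist": [0,0,0],"grip": 0},
])

```text
t: 13.3
eef_pos: [0.5924, -0.3021, 0.1025]
tcp_rot: [-179.9, 0.4, 149.0]
ft_force: [-0.2, -0.0, 0.2]
opening: -0.0
```

```bash
python3 - <<'E'
from h import *
s=log();print(s['ft_force'])
print(delta([.5855,-.3642,.1],tool(-31,0)),delta([.5855,-.3642,.065],tool(-31,0)))
E
```

```text
13.3 [-31.   40.8  82.5  -0.2  56.3 -89.9] [ 0.5924 -0.3021  0.1025] [-179.9    0.4  149. ] -0.0
[-0.22487863 -0.0474619   0.16778225]
(array([-0.0261, -0.0568,  0.0028]), array([-0.0022,  0.0064, -0.0007])) (array([-0.0258, -0.0567,  0.0378]), array([-0.0022,  0.0064, -0.0007]))
```

Request:
arm_command([
  {"dp": [-0.013,-0.0285,0],"twist": [0,0.006,0],"grip": 0},
  {"dp": [-0.026,-0.057,0],"twist": [0,0.006,0],"grip": 0},
  {"dp": [-0.026,-0.057,0],"twist": [0,0.006,0],"grip": 0},
  {"dp": [-0.026,-0.057,0.015],"twist": [0,0.006,0],"grip": 0},
])

```text
t: 13.8
eef_pos: [0.5858, -0.3642, 0.0879]
tcp_rot: [-179.9, 0.1, 149.0]
ft_force: [0.7, -0.3, -0.7]
opening: -0.0001
```

Request:
arm_command([
  {"dp": [0,0,0.008],"twist": [0,0,0],"grip": 0},
  {"dp": [0,0,0.014],"twist": [0,0,0],"grip": 0},
  {"dp": [0,0,0.018],"twist": [0,0,0],"grip": 0},
  {"dp": [0,0,0.0205],"twist": [0,0,0],"grip": 0},
  {"dp": [0,0,0.0205],"twist": [0,0,0],"grip": 0},
])

```text
t: 14.42
eef_pos: [0.5859, -0.3642, 0.0676]
tcp_rot: [-179.9, 0.1, 149.0]
ft_force: [-0.7, 2.0, 3.2]
opening: 0.0002
```

Request:
arm_command([
  {"dp": [0,0,0.002],"twist": [0,0,0],"grip": 0},
  {"dp": [0,0,0.0038],"twist": [0,0,0],"grip": 0},
  {"dp": [0,0,0.0038],"twist": [0,0,0],"grip": 0},
])

```text
t: 14.8
eef_pos: [0.5861, -0.3644, 0.065]
tcp_rot: [-179.9, 0.2, 149.0]
ft_force: [-3.9, 2.9, 11.5]
opening: 0.0001
```

Request:
arm_command([
  {"dp": [0,0,0.001],"twist": [0,0,0],"grip": 0},
  {"dp": [0,0,0.001],"twist": [0,0,0],"grip": 0},
])

```text
t: 15.05
eef_pos: [0.5861, -0.3644, 0.065]
tcp_rot: [-179.9, 0.2, 149.0]
ft_force: [-3.4, 3.8, 11.1]
opening: 0.0001
```

Request:
arm_command([
  {"dp": [0,0,-0.015],"twist": [0,0,0],"grip": 0},
  {"dp": [0,0,-0.035],"twist": [0,0,0],"grip": 0},
  {"dp": [0,0,-0.035],"twist": [0,0,0],"grip": 0},
])

```text
t: 15.42
eef_pos: [0.587, -0.365, 0.1024]
tcp_rot: [-179.9, 0.4, 149.0]
ft_force: [-0.3, 0.4, -0.6]
opening: 0.0001
```

```bash
python3 - <<'E'
from h import *
s=log();print(s['ft_force'])
print(delta([.5915,-.2985,.1],tool(-31,0)),delta([.529,-.297,.1],tool(-31,0)))
E
```

```text
15.43 [-35.7  43.2  77.8  -0.1  58.6 -94.6] [ 0.587  -0.365   0.1024] [-179.9    0.4  149. ] 0.0001
[-0.28752695  0.44534612 -0.60516762]
(array([0.0304, 0.0593, 0.0021]), array([-0.0025,  0.0066, -0.0007])) (array([0.0847, 0.0284, 0.0018]), array([-0.0025,  0.0066, -0.0007]))
```

Yellow bottomed too, at 11 N. Next is green, with the tip staying about 30 mm above the caps.

Request:
arm_command([
  {"dp": [0.042,0.014,0],"twist": [0,0.006,0],"grip": 0},
  {"dp": [0.085,0.0285,0],"twist": [0,0.006,0],"grip": 0},
  {"dp": [0.085,0.0285,0],"twist": [0,0.006,0],"grip": 0},
  {"dp": [0.085,0.0285,0.007],"twist": [0,0.006,0],"grip": 0},
  {"dp": [0.085,0.0285,0.015],"twist": [0,0.006,0],"grip": 0},
])

```text
t: 16.05
eef_pos: [0.5294, -0.2975, 0.0861]
tcp_rot: [-179.9, 0.1, 148.9]
ft_force: [0.0, 0.4, -0.4]
opening: -0.0002
```

Request:
arm_command([
  {"dp": [0,0,0.008],"twist": [0,0,0],"grip": 0},
  {"dp": [0,0,0.014],"twist": [0,0,0],"grip": 0},
  {"dp": [0,0,0.018],"twist": [0,0,0],"grip": 0},
  {"dp": [0,0,0.0205],"twist": [0,0,0],"grip": 0},
  {"dp": [0,0,0.0205],"twist": [0,0,0],"grip": 0},
])

```text
t: 16.68
eef_pos: [0.5294, -0.2977, 0.0657]
tcp_rot: [-179.8, 0.1, 148.9]
ft_force: [-2.2, -0.2, 3.7]
opening: -0.0005
```

Request:
arm_command([
  {"dp": [0,0,0.001],"twist": [0,0,0],"grip": 0},
  {"dp": [0,0,0.002],"twist": [0,0,0],"grip": 0},
  {"dp": [0,0,0.002],"twist": [0,0,0],"grip": 0},
])

```text
t: 17.05
eef_pos: [0.5294, -0.2977, 0.0649]
tcp_rot: [-179.8, 0.1, 148.9]
ft_force: [-6.1, 2.6, 14.7]
opening: -0.0001
```

Request:
arm_command([
  {"dp": [0,0,-0.015],"twist": [0,0,0],"grip": 0},
  {"dp": [0,0,-0.06],"twist": [0,0,0],"grip": 0},
  {"dp": [0,0,-0.12],"twist": [0,0,0],"grip": 0},
  {"dp": [0.05,0,-0.15],"twist": [0,0,0],"grip": 0},
  {"dp": [0.05,0,-0.15],"twist": [0,0,0],"grip": 0},
])

```text
t: 17.68
eef_pos: [0.4858, -0.2707, 0.2178]
tcp_rot: [-179.8, 0.3, 149.0]
ft_force: [-0.2, -0.1, 0.3]
opening: -0.0001
```

```bash
python3 - <<'E'
from h import *
s=log();print(s['ft_force']);t=snap('scene','scene8');cv2.imwrite('pics/c8.png',t['color'][:,:,::-1])
a=dict(np.load('pics/scene0.npz'))['color'];d=cv2.absdiff(a,t['color']).max(2)
for n,(x0,y0,x1,y1) in dict(spray=(465,195,515,265),wrench=(355,180,435,205),jar=(285,185,320,225),panel=(105,260,185,330)).items(): print(n,d[y0:y1,x0:x1].mean().round(1),int((d[y0:y1,x0:x1]>50).sum()))
E
```

```text
17.68 [-33.9  22.3  95.6  -0.2  61.8 -92.7] [ 0.4858 -0.2707  0.2178] [-179.8    0.3  149. ] -0.0001
[-0.1866235  -0.05443811  0.26126042]
spray 11.6 0
wrench 12.6 0
jar 13.4 86
panel 18.2 490
```

View pics/c8.png

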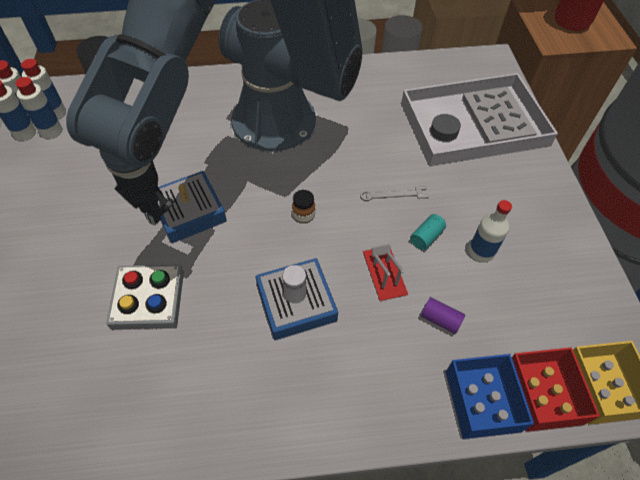

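The scene shows the cup upright on the far dryer (293,280), all four keys up, the jar, wrench and bottle in place, and the arm clear. I'll hand the job in.

```bash
python3 -c "
from bench import ticket
print(ticket.finish_job())"
```

```text
the job is handed in; nothing more can be done
None
```

The job is done and handed in at about 17.7 s. The hand-in call returned no verdict.

- **Cup:** I gripped it in the rack and turned it mouth down. I lowered it over the peg of the farther dryer until it touched the deck at about 17 N, then eased the force off and let go. The last scene picture shows it upright on the deck. The predicted mouth centre was within about 2 mm of the peg axis.
- **Keys:** I pressed blue, yellow and green in that order. Each stopped moving at the bottom, at 9, 11 and 15 N, and I lifted clear before the next. The red key was not touched, and all four keys look up in the last picture. Key travel can't be read directly, so that the presses were complete is inferred from force and height.
- **Bystanders:** The bottle, jar and wrench look unmoved. Comparing first and last pictures showed no change at the bottle or wrench. The small differences at the jar (86 pixels) and the panel (490 pixels) look like the arm's shadow. The arm stands clear, with near-zero force readings.
- **Corrections and disagreements:**
  - The cup lay about 8 mm nearer the robot than my rack-based estimate, which I corrected from the wrist view.
  - The top and scene cameras disagreed by 2–4 mm on the key positions, so I used the average.
  - I first turned the tool the wrong way and came near a wrist joint limit, so I re-approached from the other side.

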